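# Gauge the pastry tubes on the sloping pegs and sort them

## Robot

A 6-joint arm with a two-finger parallel gripper is mounted at the origin on the work surface. World frame = base frame: x ahead of the robot, y to its left, z up, the work surface at z = 0. Lengths are in m, angles in degrees, forces in N, time in s.
With the tool pointing down it reaches from about 0.3 to 0.75 m from the base axis. Payload 8.5 kg.
Tool frame: the origin (TCP) lies midway between the tips of the shut fingers; the grasp point (between the pads) lies 19 mm behind it; z points along the fingers, y is the line along which they close (so a half turn about z gives the same grasp; the last joint's range is limited). The gripper opens to 85 mm and grips with 20 to 120 N. Pads are 22 mm wide; open, the fingers measure 114 mm over their backs; the gripper's body (76 mm by 85 mm) begins 54 mm behind the grasp point. The pads swing forward as they close: fully open they stand 13 mm farther back than shut.
Start: joints at [-12.336, 21.807, 74.336, -0, 83.858, -12.336], TCP at [0.55, 0, 0.231] pointing down, gripper open.
Joint ranges: [-178.18, 178.18], [-50.72, 133.34], [12.68, 142.11], [-81.47, 261.47], [9.98, 163.14], [-165.26, 165.26]. Speed limits (degrees/s): [136.94, 136.94, 180, 180, 180, 180].

## Interface

Orientations are given as a 3x3 rotation matrix whose columns are the frame's x, y, z axes.
In Python, from rig import env gives the robot as it stands. The module is installed in compiled form; this text tells all that it offers.
- The arm moves only by the tool jog_arm, never from a script. Its argument "targets" is a list of rows, each a list of 6 numbers: the shift along the tool's x, y, z in cm, then the turn, a rotation vector about the tool's x, y, z in degrees. A call has 1 to 8 rows; each row is the pose to reach, as a shift and turn from the pose commanded when the call began, along the tool's axes at that moment; what a row does not reach only later rows make up. A row lasts 1/12 s, in which the tool goes at most 41.7 mm and 7.16 degrees, less where a joint would pass 70% of its speed; a pose out of reach is approached as far as the arm can. A call with a gripper value outside its range is refused whole. "hand" is the opening, from 0 (shut) to 1 (fully open), set as the call begins (left out, the last holds). The fingers move at their own pace and stop on an object; "newtons" is the grip in N (left out, the last holds). Time passes only in rows, so rows that repeat a pose let the fingers close. It gives the time, the measured TCP pose, the force, the opening and the grip force at its end, in the units of the state.
- env.observe(): the state, without advancing time (a new reading comes with each control period).
- env.get_image(name): name is "scene" or "side" or "wrist"; returns a dict with "frame" (420x560x3 uint8, red, green, blue), "depth" (420x560 float32, m along the optical axis (not along the pixel's ray), 0 where there is no reading), "fovy" (degrees; the focal length in pixels is half the picture's height over the tangent of half this angle, whatever the lens; pixels are square), "cx", "cy" (the principal point, pixels), "k1" (the pictures are not rectified: a ray, as slopes to the right and down, at radius r is drawn at 1 + k1 r^2 times it, then the intrinsics apply), "cam_to_world" (4x4, takes a point from camera to world coordinates). Camera axes: x right, y down, z forward; pixel columns grow to the right and rows downward; lengths in m; the calibration is good to about 2 mm. A picture is of the moment at which its call begins.
- env.close_job(): hands the job in; it is judged then, once.
Trained networks look in the newest picture that a camera, given by its name, has taken for a name from the list of things; names that differ only in an ending like _2 or _b are one class to them, and where a whole thing is asked for, a point or a joint stands for the part that bears it (a point fixed in the world has none). Each returns a list of dicts, best first, with "score" (0 to 1); they miss things now and then, are a little off and sometimes report something else, mostly with a low value. They report only what shows in the picture. A call takes as long as a camera call. They do not tell look-alikes from the thing itself.
- env.regions_of(camera, target): "pixels" (420x560 bool, what is visible of it) and "point" ([row, column] in pixels, amid what is visible of it).
The state is a dict: "time_s": time; "q": joint angles; "qvel": joint speeds; "joint_efforts": joint torques, N m; "position": TCP position; "tool_rot": TCP orientation; "ft_force": force on the tool from outside, world axes, zero at the start; "wrist_torque": the same for the moment, N m; "grip_width": finger opening in m; "gripper_force": force on a finger pad.
Only numpy, scipy, OpenCV 4.12 (cv2) and the standard library are available. Lean on these libraries where they do the work, as an engineer would, in place of code of your own. Each camera call takes 0.05 s, during which the arm holds its last target. There are 200 camera calls.

## Task

Sort the two aluminium pastry tubes onto the sloping pegs of the wooden stand. The pegs have the same nose, but further down one is slim and one is stout; the narrow tube goes fully home only on the slim peg, which you may have to find by trying. Leave the narrow tube there, fully home against the cheek, and slide the wide tube fully home on the other; let go of both tubes and leave the jar, the muffin mould and the measuring spoons where they are.

Things in the scene. Friction and masses are not known exactly. Their poses are not given: they have to be found in the camera images.
- narrow_tube: the thinner aluminium pastry tube, open at both ends, 100 mm long, 28 mm outside, 22 mm bore, about 65 g; origin at its middle on its axis, x along its axis (either end may go first). Starts lying in one of the two wide gaps of the pot stand, its axis 33 mm above the shelf
- wide_tube: the thicker aluminium pastry tube, open at both ends, 100 mm long, 34 mm outside, 28 mm bore, about 80 g; origin at its middle on its axis, x along its axis. Starts lying in the other wide gap of the pot stand, its axis 36 mm above the shelf
- pot_stand: dark wooden pot stand of slats, 190 x 190 x 22 mm, fixed; origin under its centre, x along the slats. Two 18 mm gaps between slats, centred at y = +50 and -50 mm, run along x and cradle the tubes
- stand: fixed wooden peg stand, foot board 150 x 200 x 12 mm; two bare wooden pegs rise at 35 degrees from the level towards its +x (away from the robot), each square from a 46 x 46 mm sloping cheek. One peg is slim, one stout; which is on the left changes and is not told. Origin on the shelf below the line of the pegs' feet, midway between them, z up
- left_foot (a point): centre of the peg's foot, 48 mm above the shelf, at the face of the cheek, where the end of a tube fully home rests, left peg (on the stand's +y side); z axis up along the peg. The two pegs are parallel, 124 mm apart
- left_mid (a point): point on its axis 50 mm up from the foot, where the middle of a tube fully home lies, left peg (on the stand's +y side); z axis up along the peg. The two pegs are parallel, 124 mm apart
- left_tip (a point): the end of its nose, 105 mm up from the foot; both pegs: 11 mm thick at the tip, 19 mm from 15 mm below it; the slim one stays 19 mm, the stout one swells to 25 mm between 38 and 45 mm below the tip, left peg (on the stand's +y side); z axis up along the peg. The two pegs are parallel, 124 mm apart
- right_foot (a point): centre of the peg's foot, 48 mm above the shelf, at the face of the cheek, where the end of a tube fully home rests, right peg (on the stand's -y side); z axis up along the peg. The two pegs are parallel, 124 mm apart
- right_mid (a point): point on its axis 50 mm up from the foot, where the middle of a tube fully home lies, right peg (on the stand's -y side); z axis up along the peg. The two pegs are parallel, 124 mm apart
- right_tip (a point): the end of its nose, 105 mm up from the foot; both pegs: 11 mm thick at the tip, 19 mm from 15 mm below it; the slim one stays 19 mm, the stout one swells to 25 mm between 38 and 45 mm below the tip, right peg (on the stand's -y side); z axis up along the peg. The two pegs are parallel, 124 mm apart
- jar: lever-lock glass preserving jar, 90 mm across, 125 mm tall, bystander; origin under its centre
- muffin_mould: grey hard muffin mould lying upside down, 140 x 210 x 38 mm, bystander; origin under its centre
- spoons: set of three aluminium measuring spoons fanned out on a ring, about 150 mm long, 13 mm high, origin at the ring, x along the middle handle, bystander
Not all that is in view belongs to the job. Of the things like the stand, leave any that is blue or turquoise; of the rest the larger one is meant.

How it is judged (in metres and radians):
At the end, for the whole second after the job is handed in: the narrow tube is fully home on one peg (which only the slim one allows) and the wide tube on the other: each tube's middle within 8 mm of its peg's mid point and its axis within 0.12 rad of the peg's, both tubes at rest (under 0.02 m/s) ((((distance between narrow_tube and left_mid below 0.008 m and angle between the x axis of narrow_tube and the z axis of left_mid, either way round below 0.12 rad) and (distance between wide_tube and right_mid below 0.008 m and angle between the x axis of wide_tube and the z axis of right_mid, either way round below 0.12 rad)) or ((distance between narrow_tube and right_mid below 0.008 m and angle between the x axis of narrow_tube and the z axis of right_mid, either way round below 0.12 rad) and (distance between wide_tube and left_mid below 0.008 m and angle between the x axis of wide_tube and the z axis of left_mid, either way round below 0.12 rad))) and linear speed of each of narrow_tube, wide_tube below 0.02 m/s); the robot touches nothing.
It fails at once if the jar is moved by more than 25 mm (distance of jar from where it was at the start of the episode above 0.025 m).
It fails at once if the muffin mould is moved by more than 25 mm (distance of muffin_mould from where it was at the start of the episode above 0.025 m).
It fails at once if the set of spoons is moved by more than 25 mm (distance of spoons from where it was at the start of the episode above 0.025 m).
It also fails if it takes over 64 s, if anything falls off the work surface, if the arm or the gripper's body presses on something with over 40 N, if the wrist force passes 120 N, or if a joint passes its speed limit or range.

## Working session

There is one attempt and no reset: what is moved stays moved. The work goes in short steps, Python scripts to look and compute and a tool call to move; the robot and the scene stay as the last step left them, time stands still between calls to the robot, and variables do not carry over. Pictures are saved under pics/ and viewed, at most 10 in all, crops included, and the job is handed in when it is done.

Besides the shell and the picture viewer there is one more tool, called after ">>>" as name(argument=value, ...) on one line, values as JSON. jog_arm: Moves the arm, as the interface text tells. Its arguments: {"type":"object","properties":{"targets":{"type":"array","items":{"type":"array","items":{"type":"number"}}},"hand":{"type":"number"},"newtons":{"type":"number"}},"required":["targets"]}

```bash
mkdir -p pics; cat > h.py <<'E'
import numpy as np, cv2
from rig import env
def cloud(im):
    h,w=im["depth"].shape
    f=h/2/np.tan(np.radians(im["fovy"])/2)
    K=np.array([[f,0,im["cx"]],[0,f,im["cy"]],[0,0,1]])
    u,v=np.meshgrid(np.arange(w),np.arange(h))
    xd=(u-im["cx"])/f; yd=(v-im["cy"])/f
    x,y=xd.copy(),yd.copy()
    for _ in range(20):
        s=1+im["k1"]*(x*x+y*y); x,y=xd/s,yd/s
    d=im["depth"]; P=np.stack([x*d,y*d,d,np.ones_like(d)],-1)@np.array(im["cam_to_world"]).T
    P=P[...,:3]; P[d<=0]=np.nan
    return P
E
python3 - <<'E'
from h import *
ims={n:env.get_image(n) for n in("scene","side")}
for n,im in ims.items():
    cv2.imwrite(f"pics/{n}0.png",im["frame"][...,::-1])
    P=cloud(im); print(n,np.round(np.array(im["cam_to_world"]),2).tolist(),im["k1"])
    np.save(f"{n}P.npy",P)
    for t in("narrow_tube","wide_tube","pot_stand","stand","jar","muffin_mould","spoons"):
        for r in env.regions_of(n,t)[:3]:
            p=P[r["pixels"]];p=p[~np.isnan(p[:,0])]
            if len(p): print(t,round(r["score"],2),np.round(r["point"]),len(p),np.round(np.median(p,0),3),np.round(np.percentile(p,2,0),3),np.round(np.percentile(p,98,0),3))
E
```

```text
scene [[-0.4, 0.63, -0.67, 1.27], [0.92, 0.26, -0.3, 0.37], [-0.01, -0.73, -0.68, 0.88], [0.0, 0.0, 0.0, 1.0]] -0.05580186610171263
narrow_tube 0.51 [205. 204.] 265 [ 0.531 -0.223  0.041] [ 0.481 -0.251  0.022] [ 0.573 -0.201  0.047]
wide_tube 0.75 [217. 231.] 326 [ 0.544 -0.119  0.046] [ 0.491 -0.152  0.023] [ 0.584 -0.095  0.055]
wide_tube 0.68 [296. 222.] 3466 [ 0.802 -0.005  0.023] [ 0.725 -0.108  0.   ] [0.87  0.085 0.039]
pot_stand 0.56 [214. 217.] 1941 [ 0.554 -0.173  0.021] [ 0.429 -0.281  0.002] [ 0.638 -0.068  0.026]
stand 0.89 [236. 319.] 2452 [0.498 0.153 0.012] [0.414 0.054 0.003] [0.575 0.251 0.064]
stand 0.88 [197. 365.] 1192 [0.256 0.245 0.009] [ 0.191  0.168 -0.   ] [0.323 0.322 0.047]
stand 0.86 [262. 425.] 2979 [0.467 0.462 0.011] [0.393 0.366 0.005] [0.543 0.559 0.062]
jar 0.98 [214. 130.] 1293 [ 0.692 -0.378  0.086] [ 0.626 -0.436  0.002] [ 0.72  -0.356  0.125]
muffin_mould 0.91 [296. 223.] 3611 [ 0.802 -0.005  0.021] [ 0.722 -0.115 -0.   ] [0.871 0.087 0.039]
muffin_mould 0.73 [241. 319.] 2451 [0.5   0.153 0.012] [0.419 0.056 0.003] [0.575 0.251 0.064]
spoons 0.
[... 559 characters left out ...]
  0.042] [ 0.475 -0.253  0.021] [ 0.569 -0.207  0.048]
stand 0.91 [149. 249.] 1319 [0.444 0.446 0.014] [0.378 0.357 0.005] [0.518 0.564 0.065]
stand 0.89 [191. 189.] 1233 [0.248 0.235 0.01 ] [0.18  0.164 0.004] [0.316 0.32  0.049]
stand 0.78 [315. 185.] 2529 [ 0.256 -0.235  0.009] [ 0.206 -0.299  0.004] [ 0.31  -0.163  0.045]
jar 0.69 [346. 386.] 2989 [ 0.662 -0.425  0.093] [ 0.628 -0.446 -0.   ] [ 0.71  -0.347  0.125]
jar 0.37 [202. 266.] 2136 [0.475 0.122 0.013] [0.404 0.044 0.003] [0.569 0.249 0.065]
muffin_mould 0.91 [232. 384.] 2799 [ 0.778 -0.041  0.025] [ 0.705 -0.124  0.001] [0.855 0.071 0.041]
spoons 0.79 [166. 324.] 433 [0.679 0.316 0.008] [ 0.635  0.275 -0.001] [0.747 0.38  0.016]
```

```bash
python3 -c "
import cv2,numpy as np
a=[cv2.imread(f'pics/{n}0.png') for n in('scene','side')]
cv2.imwrite('pics/both.png',cv2.resize(np.vstack(a),(560,840))[:,:])
"
```

```text
(no output)
```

View pics/scene0.png

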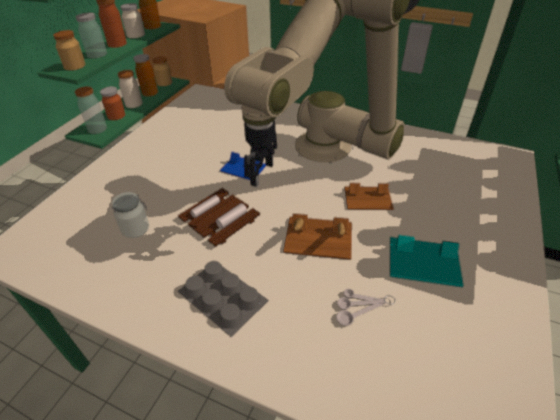

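View pics/side0.png

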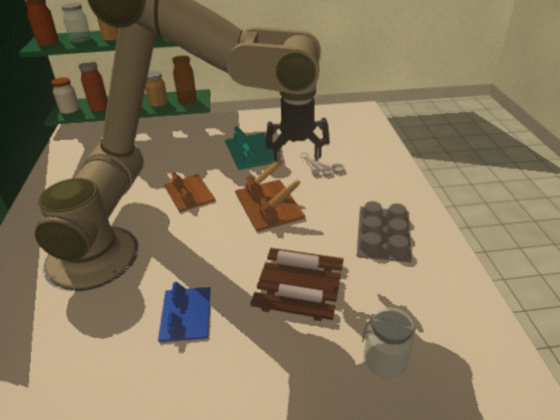

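The scene view shows the wide tube at about (231,217), the narrow one at (205,207), and the wooden target stand at (320,237). The blue and turquoise stands and the small wooden one at (368,196) are decoys. In the side view the pegs are at about (265,172) and (285,195).

```bash
python3 - <<'E'
from h import *
for n in("scene","side"):
    P=np.load(f"{n}P.npy"); Q=P.reshape(-1,3); Q=Q[~np.isnan(Q[:,0])]
    b=Q[(Q[:,0]>.38)&(Q[:,0]<.62)&(Q[:,1]>.03)&(Q[:,1]<.28)]
    f=b[(b[:,2]>.007)&(b[:,2]<.016)]
    print(n,"board",len(f),cv2.minAreaRect(f[:,:2].astype(np.float32)), "table z",np.median(b[b[:,2]<.005,2]))
    p=b[(b[:,2]>.055)&(b[:,2]<.16)&(b[:,0]>.4)]
    ang=None
    lab=p[:,1]>.15
    for l in(True,False):
        q=p[lab==l]; 
        if len(q)<5: continue
        m=np.median(q,0); q=q[np.linalg.norm(q-m,axis=1)<.08]
        c=q.mean(0); d=np.linalg.svd(q-c)[2][0]; d*=np.sign(d[2])
        print("peg",l,len(q),np.round(c,3),np.round(d,3),"pitch",np.degrees(np.arcsin(d[2])),"yaw",np.degrees(np.arctan2(d[1],d[0])),q.min(0).round(3),q.max(0).round(3))
    for nm,(y0,y1) in dict(narrow=(-.27,-.19),wide=(-.17,-.08)).items():
        q=Q[(Q[:,0]>.45)&(Q[:,0]<.61)&(Q[:,1]>y0)&(Q[:,1]<y1)&(Q[:,2]>.03)&(Q[:,2]<.065)]
        R=cv2.minAreaRect(q[:,:2].astype(np.float32)); t=q[q[:,2]>np.percentile(q[:,2],60)]
        c=t.mean(0); d=np.linalg.svd(q-q.mean(0))[2][0]; d*=np.sign(d[0])
        s=(q-c)@d; print(nm,len(q),R,np.round(c,4),np.degrees(np.arctan2(d[1],d[0])),"mid",np.round(c+d*(np.percentile(s,1)+np.percentile(s,99))/2,4),"len",np.ptp(s))
    q=Q[(Q[:,0]>.38)&(Q[:,0]<.7)&(Q[:,1]>-.3)&(Q[:,1]<-.05)&(Q[:,2]>.017)&(Q[:,2]<.026)]
    print("pot",cv2.minAreaRect(q[:,:2].astype(np.float32)))
E
```

```text
scene board 1990 ((0.488631010055542, 0.14948298037052155), (0.15447998046875, 0.19912703335285187), 15.696019172668457) table z -0.0006994376237842159
peg True 113 [0.46  0.206 0.067] [0.875 0.196 0.443] pitch 26.301550441080938 yaw 12.62880140102456 [0.433 0.181 0.055] [0.522 0.228 0.104]
peg False 143 [0.502 0.091 0.073] [0.859 0.249 0.447] pitch 26.564453211953985 yaw 16.154806029950034 [0.46  0.061 0.055] [0.567 0.114 0.108]
narrow 229 ((0.5265195369720459, -0.223481684923172), (0.028694910928606987, 0.10144961625337601), 68.18683624267578) [ 0.5252 -0.2256  0.045 ] -21.061779808042772 mid [ 0.5256 -0.2258  0.045 ] len 0.10120650714185922
wide 318 ((0.5354313254356384, -0.12179320305585861), (0.033856362104415894, 0.10259488224983215), 68.26036834716797) [ 0.5376 -0.1238  0.0517] -21.934675490753417 mid [ 0.5351 -0.1228  0.0517] len 0.10277679191847475
pot ((0.5298094153404236, -0.17613893747329712), (0.19455911219120026, 0.1934160590171814), 70.50696563720703)
side board 1534 ((0.48587924242019653, 0.14980824291706085), (0.1525077074766159, 0.2083841860294342), 14.5961589813232
[... 159 characters left out ...]
4  0.232 0.113]
peg False 367 [0.513 0.088 0.078] [0.87  0.22  0.442] pitch 26.20145091142036 yaw 14.17699307623413 [0.458 0.06  0.055] [0.573 0.119 0.115]
narrow 499 ((0.5219964385032654, -0.2290624976158142), (0.029031457379460335, 0.10049258917570114), 72.66869354248047) [ 0.5231 -0.2276  0.0455] -19.581055788043052 mid [ 0.5228 -0.2275  0.0455] len 0.1003807713508968
wide 542 ((0.5325303673744202, -0.124881312251091), (0.035291049629449844, 0.10002122819423676), 70.51226806640625) [ 0.5327 -0.1254  0.0522] -19.164460302870307 mid [ 0.5324 -0.1253  0.0522] len 0.10022241343860575
pot ((0.5275256037712097, -0.17530257999897003), (0.1924106776714325, 0.19076240062713623), 70.21106719970703)
```

```bash
cat >> h.py <<'E'
def pegaxes(x,y,yaw):
    c,s=np.cos(yaw),np.sin(yaw); a=np.radians(35)
    u=np.array([np.cos(a)*c,np.cos(a)*s,np.sin(a)])
    l=np.array([-s,c,0]); o=np.array([x,y,.048])
    return {"left":(o+.062*l,u),"right":(o-.062*l,u)}
def so(): return env.observe()
def step(R,p):
    "row (cm,deg) from measured pose to pose R,p"
    from scipy.spatial.transform import Rotation as Ro
    s=env.observe(); R0=np.array(s["tool_rot"]); p0=np.array(s["position"])
    d=R0.T@(np.array(p)-p0)*100; r=Ro.from_matrix(R0.T@R).as_rotvec(degrees=True)
    return np.round(np.r_[d,r],2).tolist()
def fit_pegs(Q,x0=(.455,.138,np.radians(15)),sl=(.065,.09)):
    from scipy.optimize import least_squares
    def sel(v):
        out=[]
        for k,(f,u) in pegaxes(*v[:2],v[2]).items():
            d=Q-f; s=d@u; r=np.linalg.norm(d-np.outer(s,u),axis=1); out.append((k,s,r))
        return out
    v=np.array(x0)
    for w in(.02,.012,.008,.006,.006):
        ks=[(k,(s>sl[0])&(s<sl[1])&(abs(r-.0095)<w)) for k,s,r in sel(v)]
        fun=lambda z:np.concatenate([r[m]-.0095 for (k,s,r),(_,m) in zip(sel(z),ks)])
        v=least_squares(fun,v,loss="soft_l1",f_scale=.002).x
    for k,s,r in sel(v):
        a=[(round(lo,3),int(((s>lo)&(s<lo+.01)&(r<.02)).sum()),round(float(np.median(r[(s>lo)&(s<lo+.01)&(r<.02)]))*1000,1)) for lo in np.arange(.01,.1,.01) if ((s>lo)&(s<lo+.01)&(r<.02)).sum()]
        print(k,a)
    print("fit",np.round(v[:2],4),np.degrees(v[2]).round(2), "rms",np.sqrt(np.mean(fun(v)**2)).round(4),len(fun(v)))
    return v
E
python3 - <<'E'
from h import *
q=[]
for n in("scene","side"):
    Q=np.load(f"{n}P.npy").reshape(-1,3); Q=Q[~np.isnan(Q[:,0])]
    Q=Q[(Q[:,0]>.4)&(Q[:,0]<.62)&(Q[:,1]>.03)&(Q[:,1]<.28)&(Q[:,2]>.03)&(Q[:,2]<.15)]
    q.append(Q); print(n); fit_pegs(Q)
print("both"); fit_pegs(np.vstack(q))
s=so(); print(np.round(s["tool_rot"],3).tolist(),s["position"])
# narrow grasp: tool x along tube
y=np.radians(-19.9); c,S=np.cos(y),np.sin(y)
R0=np.array(s["tool_rot"]); sg=np.sign(R0[0,0])
R=np.c_[sg*np.array([c,S,0]),np.cross([0,0,-1],sg*np.array([c,S,0])),[0,0,-1]]
for z in(.12,.023): print(z,"narrow",step(R,[.524,-.2265,z]),"wide",step(R,[.534,-.124,z]))
E
```

```text
scene
left [(np.float64(0.01), 23, 12.7), (np.float64(0.02), 53, 10.5), (np.float64(0.03), 5, 16.3), (np.float64(0.04), 3, 10.0), (np.float64(0.05), 5, 11.1), (np.float64(0.06), 3, 10.3), (np.float64(0.07), 3, 7.5), (np.float64(0.08), 5, 8.2), (np.float64(0.09), 4, 12.7)]
right [(np.float64(0.01), 5, 16.4), (np.float64(0.02), 2, 13.4), (np.float64(0.03), 6, 16.2), (np.float64(0.04), 7, 15.3), (np.float64(0.05), 8, 13.3), (np.float64(0.06), 13, 10.8), (np.float64(0.07), 5, 8.8), (np.float64(0.08), 7, 9.1), (np.float64(0.09), 14, 6.6)]
fit [0.4644 0.1283] 27.94 rms 0.0019 31
side
left [(np.float64(0.01), 23, 10.2), (np.float64(0.02), 19, 10.4), (np.float64(0.03), 21, 9.2), (np.float64(0.04), 22, 9.8), (np.float64(0.05), 22, 9.7), (np.float64(0.06), 19, 9.2), (np.float64(0.07), 21, 9.6), (np.float64(0.08), 14, 9.1), (np.float64(0.09), 7, 9.1)]
right [(np.float64(0.01), 33, 12.1), (np.float64(0.02), 31, 12.0), (np.float64(0.03), 31, 12.6), (np.float64(0.04), 34, 12.1), (np.float64(0.05), 29, 13.1), (np.float64(0.06), 29, 11.0), (np.float64(0.07), 24, 9.9), (np.float64(0.08), 25, 9.1), (n
[... 257 characters left out ...]
(np.float64(0.07), 25, 10.3), (np.float64(0.08), 26, 10.3), (np.float64(0.09), 23, 12.2)]
right [(np.float64(0.01), 35, 8.6), (np.float64(0.02), 35, 9.2), (np.float64(0.03), 38, 10.2), (np.float64(0.04), 38, 11.0), (np.float64(0.05), 39, 12.1), (np.float64(0.06), 42, 9.5), (np.float64(0.07), 28, 9.4), (np.float64(0.08), 33, 9.2), (np.float64(0.09), 33, 9.0)]
fit [0.4633 0.1291] 27.31 rms 0.0024 128
[[0.0, 1.0, 0.0], [1.0, -0.0, -0.0], [-0.0, 0.0, -1.0]] [ 5.49983793e-01 -7.48295172e-06  2.31335047e-01]
0.12 narrow [-22.65, -2.6, 11.13, 0.0, -0.0, 109.9] wide [-12.4, -1.6, 11.13, 0.0, -0.0, 109.9]
0.023 narrow [-22.65, -2.6, 20.83, 0.0, -0.0, 109.9] wide [-12.4, -1.6, 20.83, 0.0, -0.0, 109.9]
```

>>> jog_arm(targets=[[-17.5, -2.1, 2, 0, 0, -70], [-17.5, -2.1, 2, 0, 0, -70], [-17.5, -2.1, 2, 0, 0, -70], [-17.5, -2.1, 2, 0, 0, -70], [-17.5, -2.1, 2, 0, 0, -70], [-17.5, -2.1, 2, 0, 0, -70], [-17.5, -2.1, 2, 0, 0, -70], [-17.5, -2.1, 2, 0, 0, -70]], hand=1)

```text
time_s: 1.47
position: [0.5288, -0.1757, 0.2111]
tool_rot: [[-0.821, 0.571, -0.0], [0.571, 0.821, 0.0], [0.0, 0.0, -1.0]]
ft_force: [-0.6, -0.5, -0.0]
grip_width: 0.0854
gripper_force: 0.0
```

>>> jog_arm(targets=[[0, 0, 0, 0, 0, -13], [0, 0, 0, 0, 0, -13], [0, 0, 0, 0, 0, -13], [0, 0, 0, 0, 0, -13]])

```text
time_s: 1.8
position: [0.529, -0.175, 0.2113]
tool_rot: [[-0.925, 0.379, -0.0], [0.379, 0.925, -0.0], [0.0, -0.0, -1.0]]
ft_force: [-0.8, -0.1, 0.2]
grip_width: 0.0854
gripper_force: 0.0
```

```bash
python3 - <<'E'
from h import *
s=so(); print(s["time_s"],np.round(s["tool_rot"],3).tolist(),np.round(s["position"],4),np.round(s["q"],1))
im=env.get_image("wrist"); cv2.imwrite("pics/w1.png",im["frame"][...,::-1]); P=cloud(im)
for t in("narrow_tube","wide_tube"):
  for r in env.regions_of("wrist",t)[:2]:
    p=P[r["pixels"]];p=p[~np.isnan(p[:,0])]; q=p[p[:,2]>.03]
    R=cv2.minAreaRect(q[:,:2].astype(np.float32))
    print(t,round(r["score"],2),r["point"],len(p),np.round(np.median(p,0),3),np.round(p[:,2].max(),3),R)
E
```

```text
1.8 [[-0.925, 0.379, -0.0], [0.379, 0.925, -0.0], [0.0, -0.0, -1.0]] [ 0.529  -0.175   0.2113] [-30.5  23.4  75.2  -0.   81.4 -98.2]
narrow_tube 0.75 [203.6, 234.6] 2232 [ 0.521 -0.224  0.043] 0.047 ((0.5243442058563232, -0.226497620344162), (0.027388116344809532, 0.0992903858423233), 70.02969360351562)
wide_tube 0.78 [179.1, 326.8] 2888 [ 0.53  -0.125  0.05 ] 0.054 ((0.5339472889900208, -0.12387904524803162), (0.03347373753786087, 0.09936335682868958), 70.11746978759766)
```

View pics/w1.png

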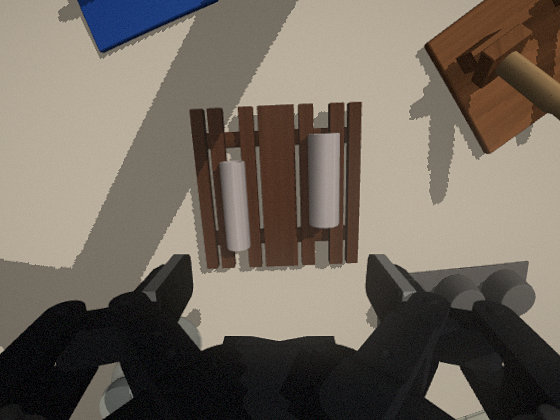

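The wrist view shows the narrow tube at about (235,205) and the wide one at (325,180), lying in the gaps. Positions agree with the other cameras.

>>> jog_arm(targets=[[-1.5, -4.95, 10, 0, 0, -2.3], [-1.5, -4.95, 10, 0, 0, -2.3], [-1.5, -4.95, 10, 0, 0, -2.3], [-1.5, -4.95, 10, 0, 0, -2.3], [-1.5, -4.95, 14, 0, 0, -2.3], [-1.5, -4.95, 17, 0, 0, -2.3], [-1.5, -4.95, 18.7, 0, 0, -2.3], [-1.5, -4.95, 18.7, 0, 0, -2.3]], hand=1)

```text
time_s: 2.62
position: [0.5233, -0.2253, 0.0222]
tool_rot: [[-0.941, 0.34, -0.004], [0.34, 0.941, 0.003], [0.005, 0.001, -1.0]]
ft_force: [0.2, 0.9, 0.2]
grip_width: 0.0855
gripper_force: 0.0
```

>>> jog_arm(targets=[[0, 0, 0, 0, 0, 0], [0, 0, 0, 0, 0, 0], [0, 0, 0, 0, 0, 0], [0, 0, 0, 0, 0, 0], [0, 0, 0, 0, 0, 0], [0, 0, 0, 0, 0, 0], [0, 0, 0, 0, 0, 0], [0, 0, 0, 0, 0, 0]], hand=0, newtons=50)

```text
time_s: 3.28
position: [0.5247, -0.2269, 0.0256]
tool_rot: [[-0.941, 0.339, 0.002], [0.339, 0.941, -0.001], [-0.002, -0.001, -1.0]]
ft_force: [-1.4, -0.1, 5.8]
grip_width: 0.0258
gripper_force: 50.5
```

>>> jog_arm(targets=[[0, 0, -2, 0, 0, 0], [0, 0, -4, 0, 0, 0], [0, 0, -8, 0, 0, 0], [0, 0, -12, 0, 0, 0], [0, 0, -12, 0, 0, 0], [0, 0, -12, 0, 0, 0]])

```text
time_s: 3.78
position: [0.525, -0.2269, 0.1467]
tool_rot: [[-0.941, 0.339, 0.004], [0.339, 0.941, -0.003], [-0.005, -0.001, -1.0]]
ft_force: [0.1, 0.9, -0.7]
grip_width: 0.0254
gripper_force: 49.7
```

```bash
python3 - <<'E'
from h import *
s=so(); R=np.array(s["tool_rot"]); p=np.array(s["position"]); print(p,s["grip_width"],s["ft_force"])
for n in("side","scene","wrist"):
    im=env.get_image(n); P=cloud(im)
    for r in env.regions_of(n,"narrow_tube")[:1]:
        q=P[r["pixels"]];q=q[~np.isnan(q[:,0])]; t=(q-p)@R
        t=t[(abs(t)<.09).all(1)]
        print(n,round(r["score"],2),len(t),"tool frame med",np.median(t,0).round(4),np.percentile(t,2,0).round(4),np.percentile(t,98,0).round(4))
        if n=="side": cv2.imwrite("pics/s1.png",cv2.resize(im["frame"][60:340,150:430,::-1],None,fx=2,fy=2))
        if len(t)>20:
            from scipy.optimize import least_squares
            def f(v): # axis pt (y,z), slopes
                d=t[:,1:]-v[:2]-np.outer(t[:,0],v[2:]); return np.linalg.norm(d,axis=1)-.014
            o=least_squares(f,[0,-.008,0,0],loss="soft_l1",f_scale=.002); print("cyl y,z,slopes",o.x.round(4),np.sqrt(np.mean(o.fun**2)))
E
```

```text
[ 0.52495302 -0.22689137  0.1466561 ] 0.025357738220640948 [ 0.06138252  0.92828379 -0.6767701 ]
  return _methods._mean(a, axis=axis, dtype=dtype,
  ret = um.true_divide(
Traceback (most recent call last):
IndexError: index -1 is out of bounds for axis 0 with size 0
```

```bash
cat >> h.py <<'E'
def heldfit(rad,names=("side","scene","wrist")):
    from scipy.optimize import least_squares
    for n in names:
        im=env.get_image(n); P=cloud(im)
        s=so(); R=np.array(s["tool_rot"]); p=np.array(s["position"])
        t=(P.reshape(-1,3)-p)@R; t=t[~np.isnan(t[:,0])]
        m=(abs(t[:,0])>.016)&(abs(t[:,0])<.056)&(abs(t[:,1])<.024)&(t[:,2]>-.035)&(t[:,2]<.025); t=t[m]
        if len(t)<25: print(n,"few",len(t)); continue
        f=lambda v:np.linalg.norm(t[:,1:]-v[:2]-np.outer(t[:,0],v[2:]),axis=1)-rad
        o=least_squares(f,[0,-.006,0,0],loss="soft_l1",f_scale=.002)
        print(n,len(t),"y,z,slopes",o.x.round(4),"rms",np.sqrt(np.mean(o.fun**2)).round(4),"x range",np.percentile(t[:,0],[0.5,99.5]).round(4))
        cv2.imwrite(f"pics/held_{n}_{s['time_s']:.2f}.png",im["frame"][...,::-1])
E
python3 -c "
from h import *
heldfit(.014)
import glob
a=cv2.imread(glob.glob('pics/held_side*')[0]) if glob.glob('pics/held_side*') else None
cv2.imwrite('pics/s1.png',cv2.resize(a[150:350,200:420],None,fx=3,fy=3)) if a is not None else 0
"
```

```text
side 403 y,z,slopes [ 0.0009 -0.0067  0.0016  0.0008] rms 0.0015 x range [-0.0485  0.0513]
scene 186 y,z,slopes [-0.0006 -0.0059 -0.0031  0.0135] rms 0.0019 x range [-0.0512  0.0496]
wrist 6295 y,z,slopes [ 0.0001 -0.0051  0.0002 -0.0048] rms 0.0008 x range [-0.0363  0.0503]
```

View pics/s1.png

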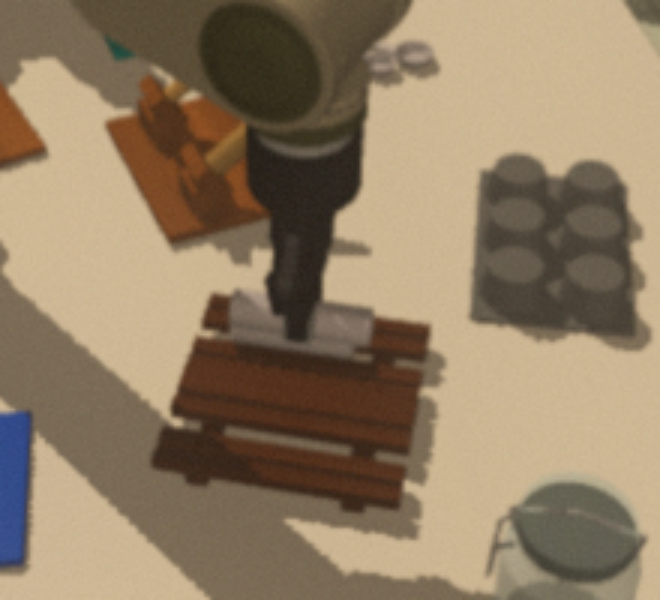

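Tube is held square in the pads, axis 6.5 mm behind the TCP, wide tube's row empty only behind the gripper in this view. Now a hover to measure the pegs with the wrist camera.

```bash
cat >> h.py <<'E'
def down(yaw):
    x=np.array([np.cos(yaw),np.sin(yaw),0]); z=np.array([0,0,-1.]); return np.c_[x,np.cross(z,x),z]
def pegpose(v,side,s,zoff=.0065,xoff=.001):
    f,u=pegaxes(*v)[side]; x=-u; y=np.array([np.sin(v[2]),-np.cos(v[2]),0]); n=np.cross(x,y)
    if n[2]>0: y=-y; n=-n
    return np.c_[x,y,n], f+s*u+zoff*n-xoff*x
E
python3 -c "
from h import *
print(step(down(np.radians(194)),[.6,.18,.26]))
R,p=pegpose((.4702,.1483,np.radians(13.9)),'left',.18); print(R.round(2),p)"
```

```text
[6.62, 40.81, -11.66, 0.09, -0.14, -33.8]
[[-0.8  -0.24  0.56]
 [-0.2   0.97  0.14]
 [-0.57 -0.   -0.82]] [0.60284969 0.24499783 0.14649285]
```

>>> jog_arm(targets=[[0, 0, -4, 0, 0, 0], [0, 0, -8, 0, 0, 0], [6.6, 40.8, -11.7, 0, 0, -33.8], [6.6, 40.8, -11.7, 0, 0, -33.8], [6.6, 40.8, -11.7, 0, 0, -33.8], [6.6, 40.8, -11.7, 0, 0, -33.8], [6.6, 40.8, -11.7, 0, 0, -33.8], [6.6, 40.8, -11.7, 0, 0, -33.8]])

```text
time_s: 4.7
position: [0.5699, 0.0203, 0.2458]
tool_rot: [[-0.969, -0.247, -0.002], [-0.247, 0.969, 0.0], [0.002, 0.001, -1.0]]
ft_force: [0.8, -0.1, -1.3]
grip_width: 0.0254
gripper_force: 49.7
```

```bash
python3 -c "
from h import *
print(step(down(np.radians(194)),[.6,.18,.26]))"
```

```text
[-6.85, 14.74, -1.42, 0.04, -0.1, 0.27]
```

>>> jog_arm(targets=[[-6.5, 14.5, -1.4, 0, 0, 0], [-6.5, 14.5, -1.4, 0, 0, 0], [-6.5, 14.5, -1.4, 0, 0, 0], [-6.5, 14.5, -1.4, 0, 0, 0], [-6.5, 14.5, -1.4, 0, 0, 0], [-6.5, 14.5, -1.4, 0, 0, 0]])

```text
time_s: 5.2
position: [0.5979, 0.1763, 0.2592]
tool_rot: [[-0.97, -0.245, -0.002], [-0.245, 0.97, -0.0], [0.002, 0.0, -1.0]]
ft_force: [0.4, -0.1, -1.5]
grip_width: 0.0255
gripper_force: 49.7
```

```bash
python3 - <<'E'
from h import *
s=so(); print(s["time_s"],s["position"],np.round(s["tool_rot"],3).tolist())
im=env.get_image("wrist"); cv2.imwrite("pics/w2.png",im["frame"][...,::-1])
Q=cloud(im).reshape(-1,3); Q=Q[~np.isnan(Q[:,0])]
Q=Q[(Q[:,0]>.36)&(Q[:,0]<.63)&(Q[:,1]>.0)&(Q[:,1]<.3)]
f=Q[(Q[:,2]>.008)&(Q[:,2]<.016)]; print("board",cv2.minAreaRect(f[:,:2].astype(np.float32)),"table",np.median(Q[Q[:,2]<.006,2]))
B=Q[(Q[:,2]>.03)&(Q[:,2]<.13)]
fit_pegs(B,(.47,.148,np.radians(14))); fit_pegs(B,(.455,.138,np.radians(15)))
E
```

```text
5.2 [0.59790863 0.17628753 0.25920233] [[-0.97, -0.245, -0.002], [-0.245, 0.97, -0.0], [0.002, 0.0, -1.0]]
board ((0.4871831238269806, 0.15038266777992249), (0.15074317157268524, 0.20063020288944244), 15.050825119018555) table -0.0006624907608033248
left [(np.float64(0.01), 110, 9.3), (np.float64(0.02), 122, 9.3), (np.float64(0.03), 130, 9.4), (np.float64(0.04), 136, 9.5), (np.float64(0.05), 141, 9.5), (np.float64(0.06), 150, 9.5), (np.float64(0.07), 150, 9.5), (np.float64(0.08), 166, 9.5), (np.float64(0.09), 175, 7.9)]
right [(np.float64(0.01), 167, 12.5), (np.float64(0.02), 171, 12.4), (np.float64(0.03), 170, 12.5), (np.float64(0.04), 189, 12.6), (np.float64(0.05), 208, 12.5), (np.float64(0.06), 204, 10.2), (np.float64(0.07), 162, 9.5), (np.float64(0.08), 159, 9.4), (np.float64(0.09), 159, 7.8)]
fit [0.4737 0.1468] 15.15 rms 0.0005 796
left [(np.float64(0.01), 231, 11.7), (np.float64(0.02), 625, 11.6), (np.float64(0.03), 111, 9.9), (np.float64(0.04), 115, 10.1), (np.float64(0.05), 124, 9.8), (np.float64(0.06), 130, 9.7), (np.float64(0.07), 143, 9.9), (np.float64(0.08), 147, 9.9), (np.float64(0.09), 150, 10.0)]
right [(np.float64(0.01), 214, 10.0), (np.float64(0.02), 590, 11.7), (np.float64(0.03), 149, 10.2), (np.float64(0.04), 159, 10.3), (np.float64(0.05), 161, 10.3), (np.float64(0.06), 170, 10.2), (np.float64(0.07), 174, 10.3), (np.float64(0.08), 214, 10.6), (np.float64(0.09), 165, 11.7)]
fit [0.4427 0.1409] 13.19 rms 0.0025 710
```

View pics/w2.png

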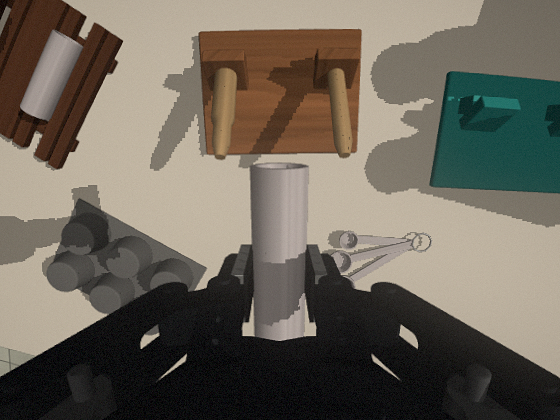

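The wrist view shows the tube's mouth at (280,165). The stout peg is at left in the image, around (225,110), which is the stand's right; the slim one is at (340,110), its left. The fit (rms 0.5 mm) gives radii of 12.5 mm right and 9.5 mm left.

```bash
cat >> h.py <<'E'
V=(.4737,.1468,np.radians(15.15))
E
python3 -c "
from h import *
for s in(.21,.175): print(s,step(*pegpose(V,'left',s)),pegpose(V,'left',s)[1].round(4))"
```

```text
0.21 [-4.83, 6.82, 9.56, -0.33, -35.12, -1.05] [0.6279 0.2528 0.1637]
0.175 [-1.96, 6.77, 11.57, -0.33, -35.12, -1.05] [0.6003 0.2453 0.1436]
```

>>> jog_arm(targets=[[-4.8, 6.8, 5, 0, -20, 0], [-4.8, 6.8, 5, -0.3, -35.1, -1], [-4.8, 6.8, 5, -0.3, -35.1, -1], [-4.8, 6.8, 9.6, -0.3, -35.1, -1], [-4.8, 6.8, 9.6, -0.3, -35.1, -1], [-4.8, 6.8, 9.6, -0.3, -35.1, -1], [-4.8, 6.8, 9.6, -0.3, -35.1, -1], [-4.8, 6.8, 9.6, -0.3, -35.1, -1]])

```text
time_s: 5.92
position: [0.6278, 0.2508, 0.1641]
tool_rot: [[-0.793, -0.258, 0.552], [-0.212, 0.966, 0.147], [-0.571, -0.0, -0.821]]
ft_force: [0.7, -0.4, -0.2]
grip_width: 0.0254
gripper_force: 49.7
```

```bash
python3 -c "
from h import *
print(so()['ft_force'])
for s in(.19,.165,.12,.05): print(s,step(*pegpose(V,'left',s)))
heldfit(.014,('wrist',))"
```

```text
[ 0.74185278 -0.35118057 -0.15594984]
0.19 [1.97, 0.18, 0.08, -0.14, -0.15, -0.17]
0.165 [4.47, 0.17, 0.08, -0.14, -0.15, -0.17]
0.12 [8.97, 0.16, 0.1, -0.14, -0.15, -0.17]
0.05 [15.97, 0.14, 0.11, -0.14, -0.15, -0.17]
wrist 6339 y,z,slopes [-0.0007 -0.0045  0.0007 -0.0071] rms 0.0008 x range [-0.0341  0.0528]
```

>>> jog_arm(targets=[[2, 0.17, 0.05, 0, 0, 0], [3, 0.17, 0.05, 0, 0, 0], [4, 0.17, 0.05, 0, 0, 0], [5, 0.17, 0.05, 0, 0, 0], [6, 0.17, 0.05, 0, 0, 0], [7, 0.17, 0.05, 0, 0, 0], [7, 0.17, 0.05, 0, 0, 0]])

```text
time_s: 6.55
position: [0.5728, 0.2387, 0.124]
tool_rot: [[-0.791, -0.259, 0.554], [-0.212, 0.966, 0.148], [-0.573, -0.0, -0.819]]
ft_force: [0.5, -0.0, -1.1]
grip_width: 0.0257
gripper_force: 49.7
```

Tube end is 15 mm over the nose, no force. On.

>>> jog_arm(targets=[[1, 0, 0, 0, 0, 0], [2, 0, 0, 0, 0, 0], [3, 0, 0, 0, 0, 0], [4, 0, 0, 0, 0, 0], [5, 0, 0, 0, 0, 0], [5, 0, 0, 0, 0, 0]])

```text
time_s: 7.05
position: [0.5338, 0.2282, 0.0956]
tool_rot: [[-0.791, -0.259, 0.555], [-0.212, 0.966, 0.149], [-0.574, -0.0, -0.819]]
ft_force: [-4.9, -5.4, 0.1]
grip_width: 0.0253
gripper_force: 50.2
```

```bash
python3 -c "
from h import *
print(so()['ft_force'])
for s in(.05,): print(s,step(*pegpose(V,'left',s)))"
```

```text
[-4.8531429  -5.44306708  0.11565937]
0.05 [4.12, -0.09, -0.0, -0.08, 0.06, -0.1]
```

>>> jog_arm(targets=[[1, -0.09, 0, 0, 0, 0], [2, -0.09, 0, 0, 0, 0], [3, -0.09, 0, 0, 0, 0], [3.7, -0.09, 0, 0, 0, 0], [4.0, -0.09, 0, 0, 0, 0], [4.2, -0.09, 0, 0, 0, 0], [4.2, -0.09, 0, 0, 0, 0]])

```text
time_s: 7.63
position: [0.5106, 0.2206, 0.0827]
tool_rot: [[-0.794, -0.262, 0.549], [-0.213, 0.965, 0.152], [-0.57, 0.004, -0.822]]
ft_force: [32.0, 24.3, -27.3]
grip_width: 0.0249
gripper_force: 53.7
```

```bash
python3 -c "
from h import *
print(so()['ft_force'])
for s in(.05,): print(s,step(*pegpose(V,'left',s)))
heldfit(.014)"
```

```text
[ 32.00062635  24.32106495 -27.3278193 ]
0.05 [1.39, 0.03, 0.35, 0.18, -0.26, -0.11]
side 226 y,z,slopes [ 0.0017 -0.0062  0.0053  0.0234] rms 0.0026 x range [-0.0495  0.0554]
scene 119 y,z,slopes [-0.0008 -0.0056  0.0051  0.0328] rms 0.0049 x range [-0.0522  0.0477]
wrist 6573 y,z,slopes [-0.0004 -0.0045 -0.      0.0188] rms 0.0016 x range [-0.036   0.0556]
```

```bash
python3 -c "
from h import *
s=so();print(np.round(s['q'],1),np.round(s['qvel'],2),np.round(s['ft_force'],1),np.round(s['wrist_torque'],2),s['position'],s['time_s'])
im=env.get_image('wrist');cv2.imwrite('pics/w3.png',im['frame'][...,::-1])
s=so();print(s['position'],np.round(s['ft_force'],1))"
```

```text
[   9.6   24.7  111.3   19.6   10.  -113.8] [ 0.02 -0.04  0.03 -0.01  0.   -0.12] [ 32.1  24.1 -27.6] [ 2.76 -1.75  1.34] [0.51058178 0.22061324 0.08270217] 7.7833
[0.51059031 0.22061886 0.08272033] [ 33.1  25.  -28.2]
```

View pics/w3.png

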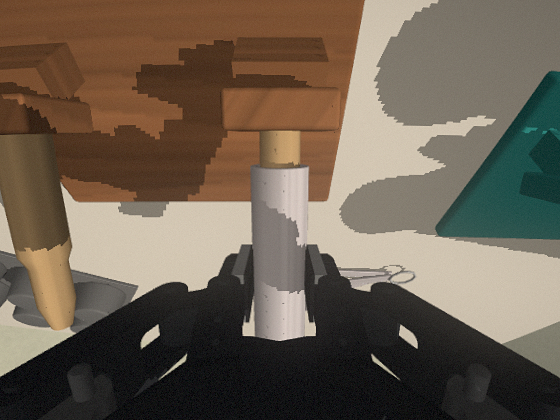

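The arm is 14 mm short because joint 5 sits at its 10° limit; the picture shows the tube well on the slim peg, end at (280,165). I'll let go and push it home with a steeper tool.

>>> jog_arm(targets=[[0, 0, 0, 0, 0, 0], [0, 0, 0, 0, 0, 0], [0, 0, 0, 0, 0, 0], [0, 0, 0, 0, 0, 0], [-0.5, 0, -0.8, 0, 7, 0], [-1.1, 0, -1.7, 0, 14, 0], [-1.7, 0, -2.5, 0, 20, 0], [-1.7, 0, -2.5, 0, 20, 0]], hand=1)

```text
time_s: 8.5
position: [0.5064, 0.2186, 0.1142]
tool_rot: [[-0.936, -0.261, 0.237], [-0.252, 0.965, 0.066], [-0.246, 0.002, -0.969]]
ft_force: [0.1, -0.0, 0.6]
grip_width: 0.0857
gripper_force: 0.0
```

```bash
cat > loc.py <<'E'
from h import *
def tubepos(side,rad,names=("wrist","side","scene")):
    f,u=pegaxes(*V)[side]
    for n in names:
        Q=cloud(env.get_image(n)).reshape(-1,3); Q=Q[~np.isnan(Q[:,0])]
        d=Q-f; s=d@u; r=np.linalg.norm(d-np.outer(s,u),axis=1)
        m=(abs(r-rad)<.004)&(s>-.005)&(s<.18)&(((Q-f)[:,2])>-.02+s*.57)
        h=np.histogram(s[m],np.arange(-.005,.18,.01))[0]
        print(n,m.sum(),"s range",np.percentile(s[m],[1,99]).round(4) if m.sum()>5 else "",h.tolist())
E
python3 -c "
from loc import *
s=so();print(s['time_s'],np.round(s['q'],1),np.round(s['ft_force'],1))
tubepos('left',.014)"
```

```text
8.5 [ 10.4  23.7  94.9   1.7  47.2 -95.7] [ 0.1 -0.   0.6]
wrist 7702 s range [-0.0014  0.0975] [739, 681, 695, 732, 742, 752, 756, 767, 780, 788, 270, 0, 0, 0, 0, 0, 0, 0]
side 253 s range [-0.0013  0.0985] [24, 30, 29, 26, 29, 31, 26, 24, 13, 11, 10, 0, 0, 0, 0, 0, 0, 0]
scene 133 s range [-0.0047  0.1007] [35, 6, 6, 4, 5, 6, 10, 5, 14, 12, 30, 0, 0, 0, 0, 0, 0, 0]
```

It slid home by itself (end at s≈0, other end at 98 mm). Now the wide tube.

```bash
python3 -c "
from h import *
R0=np.array(so()['tool_rot']); print('up10',(R0.T@[0,0,10]).round(2))
R=down(np.radians(160))
print(step(R,[.534,-.124,.2]))"
```

```text
up10 [-2.48  0.03 -9.69]
[3.76, -33.81, -10.22, 4.6, 13.86, 34.96]
```

>>> jog_arm(targets=[[-1, 0, -4, 0, 0, 0], [-2, 0, -8, 0, 0, 0], [3.8, -33.8, -10.2, 4.6, 13.9, 35], [3.8, -33.8, -10.2, 4.6, 13.9, 35], [3.8, -33.8, -10.2, 4.6, 13.9, 35], [3.8, -33.8, -10.2, 4.6, 13.9, 35], [3.8, -33.8, -10.2, 4.6, 13.9, 35], [3.8, -33.8, -10.2, 4.6, 13.9, 35]])

```text
time_s: 9.32
position: [0.525, -0.0324, 0.1968]
tool_rot: [[-0.938, 0.348, -0.005], [0.348, 0.938, 0.0], [0.005, -0.001, -1.0]]
ft_force: [0.8, -0.0, -0.2]
grip_width: 0.0857
gripper_force: 0.0
```

```bash
python3 -c "
from h import *
R=down(np.radians(160))
print(step(R,[.534,-.124,.2]))"
```

```text
[-4.03, -8.27, -0.32, -0.08, -0.28, -0.35]
```

>>> jog_arm(targets=[[-4, -8.3, 0, 0, 0, -0.3], [-4, -8.3, 0, 0, 0, -0.3], [-4, -8.3, 0, 0, 0, -0.3], [-4, -8.3, 0, 0, 0, -0.3], [-4, -8.3, 0, 0, 0, -0.3]])

```text
time_s: 9.73
position: [0.534, -0.1217, 0.197]
tool_rot: [[-0.941, 0.338, -0.004], [0.338, 0.941, 0.001], [0.004, -0.001, -1.0]]
ft_force: [0.3, -0.0, -0.1]
grip_width: 0.0853
gripper_force: 0.0
```

```bash
python3 -c "
from h import *
R=down(np.radians(160))
print(step(R,[.534,-.124,.0245]))"
```

```text
[-0.15, -0.2, 17.25, -0.03, -0.21, 0.23]
```

>>> jog_arm(targets=[[0, -0.1, 4, 0, 0, 0.2], [0, -0.1, 8, 0, 0, 0.2], [0, -0.1, 12, 0, 0, 0.2], [0, -0.1, 15, 0, 0, 0.2], [0, -0.1, 16.5, 0, 0, 0.2], [0, -0.1, 17.2, 0, 0, 0.2], [0, -0.1, 17.2, 0, 0, 0.2], [0, -0.1, 17.2, 0, 0, 0.2]], hand=1)

```text
time_s: 10.4
position: [0.5342, -0.1224, 0.0268]
tool_rot: [[-0.941, 0.34, -0.002], [0.34, 0.941, -0.001], [0.001, -0.001, -1.0]]
ft_force: [0.7, -0.4, 0.7]
grip_width: 0.0856
gripper_force: 0.0
```

>>> jog_arm(targets=[[0, 0, 0, 0, 0, 0], [0, 0, 0, 0, 0, 0], [0, 0, 0, 0, 0, 0], [0, 0, 0, 0, 0, 0], [0, 0, 0, 0, 0, 0], [0, 0, 0, 0, 0, 0], [0, 0, 0, 0, 0, 0], [0, 0, 0, 0, 0, 0]], hand=0, newtons=50)

```text
time_s: 11.07
position: [0.5342, -0.124, 0.0267]
tool_rot: [[-0.94, 0.341, -0.002], [0.341, 0.94, -0.002], [0.001, -0.002, -1.0]]
ft_force: [-2.0, -2.4, 6.1]
grip_width: 0.0315
gripper_force: 50.4
```

>>> jog_arm(targets=[[0, 0, -2, 0, 0, 0], [0, 0, -5, 0, 0, 0], [0, 0, -9, 0, 0, 0], [0, 0, -13, 0, 0, 0], [0, 0, -17, 0, 0, 0], [0, 0, -21, 0, 0, 0], [0, 0, -22, 0, 0, 0], [0, 0, -22, 0, 0, 0]])

```text
time_s: 11.73
position: [0.5353, -0.1235, 0.2492]
tool_rot: [[-0.94, 0.341, 0.003], [0.341, 0.94, -0.003], [-0.004, -0.002, -1.0]]
ft_force: [0.1, 1.0, -1.8]
grip_width: 0.0318
gripper_force: 50.1
```

```bash
python3 -c "
from h import *
heldfit(.017)
R,p=pegpose(V,'right',.24); print(p); print(step(down(V[2]+np.pi),[p[0],p[1],.26]))"
```

```text
side 488 y,z,slopes [ 0.0007 -0.012   0.0006  0.008 ] rms 0.0015 x range [-0.0494  0.0498]
scene 264 y,z,slopes [-0.0005 -0.01   -0.0141  0.024 ] rms 0.0018 x range [-0.052   0.0495]
wrist 7754 y,z,slopes [ 0.0001 -0.0088 -0.0038 -0.0013] rms 0.0009 x range [-0.0331  0.0497]
[0.68405663 0.13952315 0.18090743]
[-5.17, 29.79, -1.65, 0.06, -0.34, -35.09]
```

>>> jog_arm(targets=[[-5.2, 29.8, -1.6, 0, 0, -35], [-5.2, 29.8, -1.6, 0, 0, -35], [-5.2, 29.8, -1.6, 0, 0, -35], [-5.2, 29.8, -1.6, 0, 0, -35], [-5.2, 29.8, -1.6, 0, 0, -35], [-5.2, 29.8, -1.6, 0, 0, -35], [-5.2, 29.8, -1.6, 0, 0, -35], [-5.2, 29.8, -1.6, 0, 0, -35]])

```text
time_s: 12.55
position: [0.6859, 0.1445, 0.2577]
tool_rot: [[-0.964, -0.264, -0.007], [-0.264, 0.964, 0.001], [0.007, 0.003, -1.0]]
ft_force: [-0.1, -1.0, -2.1]
grip_width: 0.0314
gripper_force: 50.2
```

>>> jog_arm(targets=[[0, 0, 0, 0, 0, 0], [0, 0, 0, 0, 0, 0]])

```text
time_s: 12.72
position: [0.6847, 0.1394, 0.2587]
tool_rot: [[-0.965, -0.261, -0.007], [-0.261, 0.965, -0.001], [0.007, 0.001, -1.0]]
ft_force: [0.2, -0.9, -1.2]
grip_width: 0.0315
gripper_force: 50.2
```

```bash
python3 -c "
from h import *
print(step(*pegpose(V,'right',.2,.009,0)))"
```

```text
[3.2, 0.01, 10.35, 0.05, -35.4, -0.05]
```

>>> jog_arm(targets=[[2, 0, 2, 0, -15, 0], [2, 0, 4, 0, -30, 0], [2, 0, 5, 0, -35.4, 0], [2.5, 0, 7, 0, -35.4, 0], [3.2, 0, 10.3, 0, -35.4, 0], [3.2, 0, 10.3, 0, -35.4, 0], [3.2, 0, 10.3, 0, -35.4, 0], [3.2, 0, 10.3, 0, -35.4, 0]])

```text
time_s: 13.38
position: [0.6502, 0.129, 0.1554]
tool_rot: [[-0.792, -0.257, 0.553], [-0.21, 0.966, 0.149], [-0.573, 0.002, -0.82]]
ft_force: [0.2, 0.7, -1.1]
grip_width: 0.0317
gripper_force: 50.2
```

```bash
python3 -c "
from h import *
print(step(*pegpose(V,'right',.1,.009,0)),np.round(so()['q'],1))
heldfit(.017,('wrist',))"
```

```text
[9.73, 0.09, 0.21, -0.06, -0.07, -0.26] [  -3.    25.7   90.5   19.8   31.7 -121.8]
wrist 7843 y,z,slopes [-0.0003 -0.0073 -0.0014 -0.0036] rms 0.0009 x range [-0.0297  0.0532]
```

>>> jog_arm(targets=[[1, 0.08, 0.15, 0, 0, 0], [2, 0.08, 0.15, 0, 0, 0], [3, 0.08, 0.15, 0, 0, 0], [4, 0.08, 0.15, 0, 0, 0], [5, 0.08, 0.15, 0, 0, 0], [6, 0.08, 0.15, 0, 0, 0], [6.7, 0.08, 0.15, 0, 0, 0], [6.7, 0.08, 0.15, 0, 0, 0]])

```text
time_s: 14.1
position: [0.6014, 0.1171, 0.1186]
tool_rot: [[-0.79, -0.26, 0.556], [-0.212, 0.966, 0.15], [-0.576, 0.001, -0.818]]
ft_force: [-0.3, 0.6, -1.8]
grip_width: 0.0312
gripper_force: 50.2
```

```bash
python3 -c "
from h import *
print(step(*pegpose(V,'right',.1,.009,0)),np.round(so()['q'],1))"
```

```text
[3.51, -0.0, 0.05, -0.0, 0.14, -0.1] [  -4.9   24.8  100.9   29.6   23.6 -134. ]
```

>>> jog_arm(targets=[[0.7, 0, 0.05, 0, 0, 0], [1.4, 0, 0.05, 0, 0, 0], [2.1, 0, 0.05, 0, 0, 0], [2.8, 0, 0.05, 0, 0, 0], [3.5, 0, 0.05, 0, 0, 0], [4, 0, 0.05, 0, 0, 0], [4, 0, 0.05, 0, 0, 0]])

```text
time_s: 14.68
position: [0.5708, 0.109, 0.0955]
tool_rot: [[-0.789, -0.26, 0.557], [-0.212, 0.966, 0.151], [-0.577, 0.001, -0.817]]
ft_force: [-1.5, 0.1, -0.9]
grip_width: 0.0316
gripper_force: 50.3
```

```bash
python3 -c "
from h import *
print(step(*pegpose(V,'right',.08,.009,0)),np.round(so()['q'],1))"
```

```text
[1.6, -0.02, -0.02, 0.0, 0.25, -0.08] [  -6.4   24.8  107.3   40.8   19.  -147. ]
```

>>> jog_arm(targets=[[0.5, 0, 0, 0, 0.2, 0], [1, 0, 0, 0, 0.2, 0], [1.4, 0, 0, 0, 0.2, 0], [1.4, 0, 0, 0, 0.2, 0]])

```text
time_s: 15.02
position: [0.5594, 0.1062, 0.0871]
tool_rot: [[-0.791, -0.26, 0.554], [-0.213, 0.966, 0.15], [-0.574, 0.001, -0.819]]
ft_force: [-1.1, -1.1, -0.3]
grip_width: 0.0314
gripper_force: 50.3
```

>>> jog_arm(targets=[[0, 0, 0, 0, 0, 0], [0, 0, 0, 0, 0, 0], [0, 0, 0, 0, 0, 0], [0, 0, 0, 0, 0, 0], [-0.5, 0, -0.8, 0, 7, 0], [-1.1, 0, -1.7, 0, 14, 0], [-1.7, 0, -2.5, 0, 20, 0], [-1.7, 0, -2.5, 0, 20, 0]], hand=1)

```text
time_s: 15.68
position: [0.5588, 0.1045, 0.1195]
tool_rot: [[-0.93, -0.258, 0.263], [-0.248, 0.966, 0.068], [-0.272, -0.002, -0.962]]
ft_force: [0.3, 1.7, -0.5]
grip_width: 0.0853
gripper_force: 0.0
```

```bash
python3 -c "
from loc import *
s=so();print(s['time_s'],np.round(s['q'],1),np.round(s['ft_force'],1))
tubepos('right',.017);tubepos('left',.014)"
```

```text
15.6833 [  -3.6   24.2   93.1    6.5   47.8 -112.3] [ 0.3  1.7 -0.5]
wrist 7799 s range [-0.0019  0.125 ] [914, 114, 135, 440, 1008, 1015, 1014, 985, 822, 531, 319, 228, 196, 78, 0, 0, 0, 0]
side 358 s range [-0.0017  0.1267] [20, 16, 19, 27, 37, 38, 38, 39, 36, 36, 17, 10, 19, 6, 0, 0, 0, 0]
scene 199 s range [-0.0042  0.1308] [45, 0, 0, 2, 11, 10, 17, 19, 20, 16, 14, 17, 15, 13, 0, 0, 0, 0]
wrist 9170 s range [-0.0016  0.0975] [891, 826, 833, 872, 872, 883, 890, 915, 932, 912, 344, 0, 0, 0, 0, 0, 0, 0]
side 287 s range [-0.0007  0.0961] [23, 27, 29, 29, 29, 29, 29, 32, 29, 25, 6, 0, 0, 0, 0, 0, 0, 0]
scene 130 s range [-0.0037  0.1009] [33, 7, 3, 6, 5, 7, 7, 7, 14, 14, 27, 0, 0, 0, 0, 0, 0, 0]
```

The wide tube stopped 28 mm short (s 28–128 mm). Regrip with the steeper tool and push along the peg.

```bash
cat >> h.py <<'E'
def steep(v,side,s,tilt=15.,zoff=.010):
    f,u=pegaxes(*v)[side]; t=np.radians(tilt); c,S=np.cos(v[2]),np.sin(v[2])
    n=np.array([np.sin(t)*c,np.sin(t)*S,-np.cos(t)]); x=np.array([-np.cos(t)*c,-np.cos(t)*S,-np.sin(t)])
    return np.c_[x,np.cross(n,x),n], f+s*u+zoff*n
E
python3 -c "
from loc import *
tubepos('right',.017,('wrist',))
for s in(.078,.05): print(step(*steep(V,'right',s)))"
```

```text
wrist 8124 s range [-0.002   0.1252] [946, 129, 152, 464, 1044, 1058, 1048, 1017, 882, 513, 313, 253, 221, 84, 0, 0, 0, 0]
[1.3, -0.1, 3.07, 0.22, 0.97, -0.03]
[3.95, -0.1, 3.98, 0.22, 0.97, -0.03]
```

>>> jog_arm(targets=[[0.6, -0.1, 1.5, 0, 1, 0], [1.3, -0.1, 3.05, 0, 1, 0], [1.3, -0.1, 3.05, 0, 1, 0], [1.3, -0.1, 3.05, 0, 1, 0]])

```text
time_s: 16.37
position: [0.5543, 0.104, 0.083]
tool_rot: [[-0.933, -0.261, 0.246], [-0.252, 0.965, 0.07], [-0.256, 0.004, -0.967]]
ft_force: [0.5, 0.0, -0.7]
grip_width: 0.0855
gripper_force: 0.0
```

>>> jog_arm(targets=[[0, 0, 0, 0, 0, 0], [0, 0, 0, 0, 0, 0], [0, 0, 0, 0, 0, 0], [0, 0, 0, 0, 0, 0], [0, 0, 0, 0, 0, 0], [0, 0, 0, 0, 0, 0], [0, 0, 0, 0, 0, 0], [0, 0, 0, 0, 0, 0]], hand=0, newtons=40)

```text
time_s: 17.03
position: [0.5553, 0.1042, 0.0848]
tool_rot: [[-0.932, -0.262, 0.25], [-0.252, 0.965, 0.07], [-0.259, 0.002, -0.966]]
ft_force: [-2.3, 0.7, 5.5]
grip_width: 0.0316
gripper_force: 43.7
```

>>> jog_arm(targets=[[0.4, 0, 0.14, 0, 0, 0], [0.8, 0, 0.28, 0, 0, 0], [1.2, 0, 0.41, 0, 0, 0], [1.6, 0, 0.55, 0, 0, 0], [1.6, 0, 0.55, 0, 0, 0]])

```text
time_s: 17.45
position: [0.5457, 0.1012, 0.0789]
tool_rot: [[-0.929, -0.26, 0.262], [-0.25, 0.966, 0.071], [-0.271, 0.0, -0.962]]
ft_force: [4.1, 7.5, 22.4]
grip_width: 0.0316
gripper_force: 45.5
```

```bash
python3 -c "
from loc import *
tubepos('right',.017,('wrist','side'))
for s in(.078,.05): print(step(*steep(V,'right',s)))
print(np.round(so()['q'],1))"
```

```text
wrist 11403 s range [-0.0017  0.0973] [1012, 183, 967, 1456, 1456, 1451, 1630, 1393, 1052, 580, 223, 0, 0, 0, 0, 0, 0, 0]
side 299 s range [-0.0019  0.1159] [22, 15, 28, 40, 41, 42, 24, 0, 9, 19, 25, 28, 6, 0, 0, 0, 0, 0]
[-0.97, 0.08, -0.16, 0.01, 0.71, -0.07]
[1.67, 0.08, 0.77, 0.01, 0.71, -0.07]
[  -4.2   26.6   97.9    7.9   40.9 -114.5]
```

>>> jog_arm(targets=[[0.05, 0.1, -0.15, 0, 0, 0], [0.4, 0.1, -0.03, 0, 0, 0], [0.8, 0.1, 0.1, 0, 0, 0], [1.2, 0.1, 0.23, 0, 0, 0], [1.2, 0.1, 0.23, 0, 0, 0]])

```text
time_s: 17.97
position: [0.5349, 0.0986, 0.0726]
tool_rot: [[-0.93, -0.26, 0.261], [-0.251, 0.966, 0.07], [-0.27, -0.001, -0.963]]
ft_force: [6.0, 3.9, 12.4]
grip_width: 0.0316
gripper_force: 44.4
```

```bash
python3 -c "
from loc import *
tubepos('right',.017,('wrist','side'))
print(step(*steep(V,'right',.05)))
print(np.round(so()['q'],1))"
```

```text
wrist 12252 s range [-0.0016  0.0855] [751, 1358, 1448, 1438, 1519, 1558, 1486, 1389, 1136, 169, 0, 0, 0, 0, 0, 0, 0, 0]
side 274 s range [-0.0018  0.1033] [16, 36, 36, 41, 36, 17, 1, 14, 21, 28, 28, 0, 0, 0, 0, 0, 0, 0]
[0.42, 0.05, 0.46, -0.04, 0.63, -0.06]
[  -4.5   26.3  100.     8.2   39.2 -115.3]
```

Around 5 mm left; push on until the cheek pushes back.

>>> jog_arm(targets=[[0.3, 0, 0.1, 0, 0, 0], [0.6, 0, 0.2, 0, 0, 0], [0.9, 0, 0.3, 0, 0, 0], [0.9, 0, 0.3, 0, 0, 0]])

```text
time_s: 18.4
position: [0.5304, 0.0972, 0.0698]
tool_rot: [[-0.927, -0.259, 0.27], [-0.249, 0.966, 0.071], [-0.279, -0.002, -0.96]]
ft_force: [12.7, 13.0, 24.3]
grip_width: 0.0313
gripper_force: 45.4
```

```bash
python3 -c "
from loc import *
tubepos('right',.017,('wrist','side'))
print(step(*steep(V,'right',.05)))"
```

```text
wrist 12198 s range [-0.0019  0.0801] [1153, 1449, 1450, 1442, 1592, 1480, 1468, 1372, 792, 0, 0, 0, 0, 0, 0, 0, 0, 0]
side 295 s range [-0.0021  0.0983] [30, 37, 35, 42, 30, 1, 7, 19, 36, 41, 17, 0, 0, 0, 0, 0, 0, 0]
[-0.1, 0.07, 0.31, -0.13, 1.15, -0.09]
```

>>> jog_arm(targets=[[0, 0, 0, 0, 0, 0], [0, 0, 0, 0, 0, 0], [0, 0, 0, 0, 0, 0], [0, 0, 0, 0, 0, 0], [-0.7, 0, -2.5, 0, 0, 0], [-1.5, 0, -5.5, 0, 0, 0], [-2.5, 0, -9.5, 0, 0, 0], [-2.5, 0, -9.5, 0, 0, 0]], hand=1)

```text
time_s: 19.17
position: [0.5252, 0.096, 0.169]
tool_rot: [[-0.93, -0.261, 0.259], [-0.252, 0.965, 0.069], [-0.268, -0.001, -0.963]]
ft_force: [1.8, 0.4, 1.6]
grip_width: 0.0854
gripper_force: 0.0
```

```bash
python3 - <<'E'
from loc import *
from scipy.optimize import least_squares
tubepos('right',.017);tubepos('left',.014)
Q=cloud(env.get_image("wrist")).reshape(-1,3); Q=Q[~np.isnan(Q[:,0])]
for k,rad in(("right",.017),("left",.014)):
    f,u=pegaxes(*V)[k]; y=np.array([-np.sin(V[2]),np.cos(V[2]),0]); n=np.cross(u,y)
    t=(Q-f)@np.c_[u,y,n]; t=t[(t[:,0]>.01)&(t[:,0]<.095)&(np.hypot(t[:,1],t[:,2])<.024)&(t[:,2]>0)]
    o=least_squares(lambda v:np.linalg.norm(t[:,1:]-v[:2]-np.outer(t[:,0]-.05,v[2:]),axis=1)-rad,[0,0,0,0],loss="soft_l1",f_scale=.002)
    print(k,"offset y,n, slopes",o.x.round(4))
E
```

```text
wrist 5506 s range [-0.0016  0.098 ] [484, 524, 525, 545, 542, 554, 543, 546, 556, 495, 192, 0, 0, 0, 0, 0, 0, 0]
side 400 s range [-0.0015  0.0989] [28, 37, 39, 37, 43, 42, 39, 39, 41, 36, 19, 0, 0, 0, 0, 0, 0, 0]
scene 182 s range [-0.0039  0.1006] [31, 8, 9, 8, 9, 13, 18, 19, 16, 19, 32, 0, 0, 0, 0, 0, 0, 0]
wrist 4938 s range [-0.0014  0.0978] [442, 450, 471, 459, 477, 478, 482, 489, 493, 507, 190, 0, 0, 0, 0, 0, 0, 0]
side 254 s range [-0.0012  0.0875] [22, 26, 30, 27, 28, 30, 27, 30, 27, 7, 0, 0, 0, 0, 0, 0, 0, 0]
scene 134 s range [-0.004   0.1025] [35, 6, 4, 4, 6, 5, 10, 4, 16, 13, 31, 0, 0, 0, 0, 0, 0, 0]
right offset y,n, slopes [-0.001  -0.0012 -0.0016 -0.0538]
left offset y,n, slopes [-0.0005 -0.0017 -0.0015  0.0005]
```

```bash
python3 -c "
from h import *
print(env.close_job())"
```

```text
the job is handed in; nothing more can be done
None
```

I handed the job in at about 19 s. By my last measurements the narrow tube is fully home on the slim left peg and the wide tube on the stout right peg, both let go with the gripper clear; the hand-in gave no verdict, and I did not re-measure the jar, mould or spoons.

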